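Roll the wax runner over to its gate face and set it in the corner stop

ROBOT

A 7-joint arm with a two-finger parallel gripper is mounted at the origin on the work surface. World frame = base frame: x ahead of the robot, y to its left, z up, the work surface at z = 0. Lengths are in mm, angles in rad, forces in N, time in s.
With the tool pointing down it reaches from about 425 to 1025 mm from the base axis. Payload 9.4 kg.
Tool frame: the origin (TCP) lies on the centre line of the jaws, within the pads' length; the fingertips stand 8 mm ahead of it and the grasp point (between the pads) lies 11 mm behind it; z points along the fingers, y is the line along which they close (so a half turn about z gives the same grasp; the last joint's range is limited). The gripper opens to 93 mm and grips with 3 to 60 N. Pads are 15 mm wide; open, the fingers measure 128 mm over their backs; the gripper's body (75 mm by 188 mm) begins 65 mm behind the grasp point.
Start: joints at [-1.314, 0.599, -0.003, 1.599, 0.002, 0.943, -0.08], TCP at [237.541, 684.98, 195.418] pointing down, gripper open.
Joint ranges: [-2.57, 2.57], [-0.35, 1.97], [-1.29, 1.29], [0.11, 2.56], [-1.05, 4.19], [0.11, 1.86], [-2.63, 2.63]. Speed limits (rad/s): [2.22, 2.22, 3.01, 3.01, 3.14, 3.14, 3.14].

INTERFACE

Orientations are given as a unit quaternion [x, y, z, w].
In Python, from station import observe, snapshot, finish_job gives the robot as it stands. The module is installed in compiled form; this text tells all that it offers.
- The arm moves only by the tool arm_command, never from a script. Its argument "steps" is one flat list of numbers, 5 for each row, row after row: the shift along the world's x, y, z in cm, then the turn about the world's z in rad, then the finger opening in cm, from 0 to 9.3. In form: [x, y, z, spin, gripper, x, y, z, spin, gripper, ...]. A call has 1 to 20 rows; each row is the pose to reach, as a shift and turn from the pose commanded when the call began; what a row does not reach only later rows make up. A row lasts 1/10 s, in which the tool goes at most 50 mm and 8.59 degrees, less where a joint would pass 70% of its speed; a pose out of reach is approached as far as the arm can. A call with a gripper value outside its range is refused whole. The fingers move at their own pace and stop on an object; "force" is the grip in N (left out, the last holds). Time passes only in rows, so rows that repeat a pose let the fingers close. It gives the time, the measured TCP pose, the force, the opening and the grip force at its end, in the units of the state.
- observe(): the state, without advancing time (a new reading comes with each control period).
- snapshot(name): name is "side" or "top" or "wrist"; returns a dict with "image" (384x512x3 uint8, red, green, blue), "range_z" (384x512 float32, mm along the optical axis (not along the pixel's ray), 0 where there is no reading), "intrinsics" (3x3 intrinsics, pixels), "R" (3x3) and "t" (3): a world point X has camera coordinates R X + t. Camera axes: x right, y down, z forward; pixel columns grow to the right and rows downward; lengths in mm; the calibration is good to about 2 mm. A picture is of the moment at which its call begins.
- finish_job(): hands the job in; it is judged then, once.
The state is a dict: "time": time; "joints": joint angles; "dq": joint speeds; "tau": joint torques, N m; "eef_pos": TCP position; "eef_rot": TCP orientation; "ft_force": force on the tool from outside, world axes, zero at the start; "torque": the same for the moment, N m; "finger_gap": finger opening in mm; "grasp_force": force on a finger pad.
Only numpy, scipy, OpenCV 4.12 (cv2) and the standard library are available. Lean on these libraries where they do the work, as an engineer would, in place of code of your own. Each camera call takes 0.05 s, during which the arm holds its last target. There are 200 camera calls.

TASK

Set the green six-sided wax runner up for welding: roll it to the left along the bench, one face at a time and twice over, laying each face down under control instead of letting it flop, until the face with the three pink gate pads is on top. Do not pick it up off the bench. Then slide it gently home into the aluminium corner stop, long side against the fence and plain end against the end block, let go of it, and leave everything else on the bench where it is.

Things in the scene. Friction and masses are not known exactly. Their poses are not given: they have to be found in the camera images.
- runner: Solid green wax bar, regular hexagonal prism, 52 mm across flats (60 over corners, faces 30 wide), 180 mm long, 0.3-0.55 kg, lying on a face. Origin on its axis at mid-length, 26 mm above the bench lying flat, 30 mm on an edge. y runs along the bar to its hanger-pin end, which is towards the robot (within 25 deg); z is up at the start only. Rolling over one face moves the axis 30 mm sideways.
- gate (a point): Centre of the runner's gate-pad face, 26 mm from the axis; that face alone has three flush pink pads, 25 mm wide. z is its outward normal (straight up when the face is on top), y runs along the bar. At the start it looks down and to the robot's right, 120 deg from up: two faces of rolling to the left bring it on top. A pink dab on each end of the bar marks its side.
- pin (a point): Tip of the steel hanger pin, 10 mm thick, 22 mm out from the runner's +y end, on its axis. The -y end of the runner is plain and flat, 90 mm from the runner's origin.
- stop: Aluminium corner stop screwed down: fence (240 long, 10 thick) on the left, end block (72 long, 12 thick) at its far end, both 30 mm high. Origin in the inner corner at bench height; x points to the robot's left through the fence, y along the fence towards the robot. Inner faces: fence at x = 0, block at y = 0 (x from -72 mm to 0). Behind both are feet, 34-40 mm wide, up to 11 mm high.
- home (a point): Point fixed to the stop where the runner's origin is when home: x -30, y 90, z 26 mm in the stop's frame (same axes). There the runner's long corner edge, at half its height, touches the fence, and its plain end touches the block.
- pattern_a: Bystander: cream wax pattern of a lever handle, 150 mm long, 34 mm wide, up to 18 mm high, lying along its x axis to the right of the runner; origin under its middle. Leave it.
- pattern_b: Bystander: a second such pattern, far left on the bench. Leave it.
- spatula: Bystander: spatula with wooden handle, 200 mm long, lying beyond the end block; origin under its middle. Leave it.
- dish: Bystander: white ceramic dish, 84 mm across, 30 mm high, left of the stop's far end; origin under its middle. Leave it.
- spray: Bystander: white spray bottle with red cap, 56 mm across, 160 mm high, left of the fence; origin under its middle. Leave it.
- bar_spare: Bystander: brown square wax bar 30 x 170 x 30 mm on the right; origin under its middle. Leave it.
- brush: Bystander: bench brush 170 mm long on the right; origin under its middle. Leave it.
Things that resemble listed ones, but are neither listed nor needed, are in the scene too. Several things look just like the runner: the one meant starts farthest from the robot's base.

How it is judged:
By the outcome, as a careful person would: the job done as asked, in the order asked, and still so for the second after the job is handed in, with the robot touching nothing.
It also fails if it takes over 61 s, if anything falls off the work surface, if the arm or the gripper's body presses on something with over 40 N, if the wrist force passes 120 N, or if a joint passes its speed limit or range.

## Working session

There is one attempt and no reset: what is moved stays moved. The work goes in short steps, Python scripts to look and compute and a tool call to move; the robot and the scene stay as the last step left them, time stands still between calls to the robot, and variables do not carry over. Pictures are saved under pics/ and viewed, at most 16 in all, crops included, and the job is handed in when it is done.

Besides the shell and the picture viewer there is one more tool, called after "Request:" as name(argument=value, ...) on one line, values as JSON. arm_command: Moves the arm, as the interface text tells. Its arguments: {"type":"object","properties":{"steps":{"type":"array"},"force":{"type":"number"}},"required":["steps"]}

```bash
mkdir -p pics
cat > h.py <<'E'
import numpy as np, cv2
from station import observe, snapshot, finish_job
def save(s,n,crop=None,scale=1):
    im=s["image"][:,:,::-1]
    if crop: im=im[crop[1]:crop[3],crop[0]:crop[2]]
    cv2.imwrite("pics/"+n,cv2.resize(im,None,fx=scale,fy=scale,interpolation=cv2.INTER_CUBIC))
def ray(s,u,v):
    R,t,K=map(np.array,(s["R"],s["t"],s["intrinsics"]))
    d=R.T@np.linalg.solve(K,[u,v,1.]); return -R.T@t,d
def plane(s,u,v,z):
    c,d=ray(s,u,v); return c+d*(z-c[2])/d[2]
def deproj(s,u,v):
    c,d=ray(s,u,v); return c+d*s["range_z"][int(v),int(u)]
def cloud(s):
    v,u=np.mgrid[0:384,0:512]; R,t,K=map(np.array,(s["R"],s["t"],s["intrinsics"]))
    p=np.stack([u,v,np.ones_like(u)],-1).reshape(-1,3)@np.linalg.inv(K).T*s["range_z"].reshape(-1,1)
    return ((p-t)@R).reshape(384,512,3)
E
python3 - <<'E'
from h import *
for n in("top","side"):
    s=snapshot(n); save(s,n+"0.png",None,1.5 if n=="top" else 1.5); np.save(n+"0.npy",s,allow_pickle=True)
    print(n,-s["R"].T@s["t"])
o=observe();print(o["time"],o["eef_pos"],o["eef_rot"],o["ft_force"])
E
```

```text
top [ 321.36674775  -29.68546678 1406.83607991]
side [ 498.6128997  -850.10052106 1068.44127348]
0.1 [237.38618477 684.56810727 194.67766424] [ 1.66080192e-01  9.86112027e-01 -6.61728638e-04 -5.12855518e-05] [-0.77594704 -0.4602132  -0.08380079]
```

View pics/top0.png

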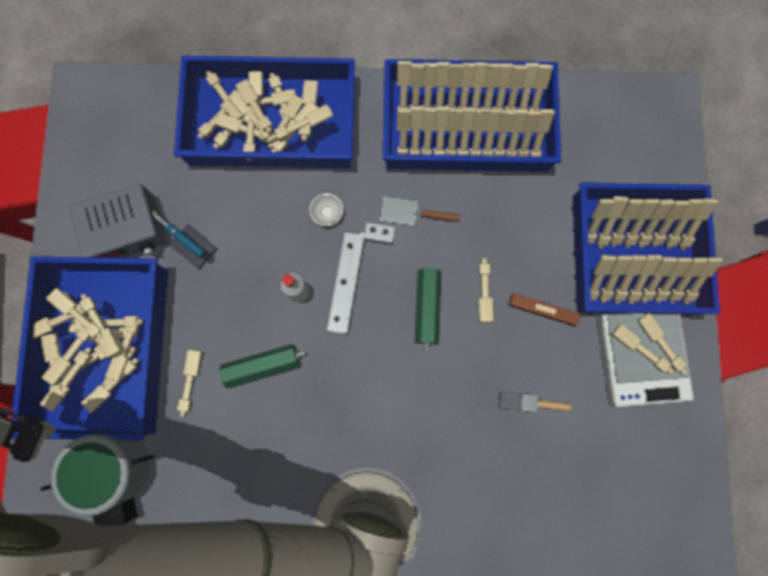

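View pics/side0.png

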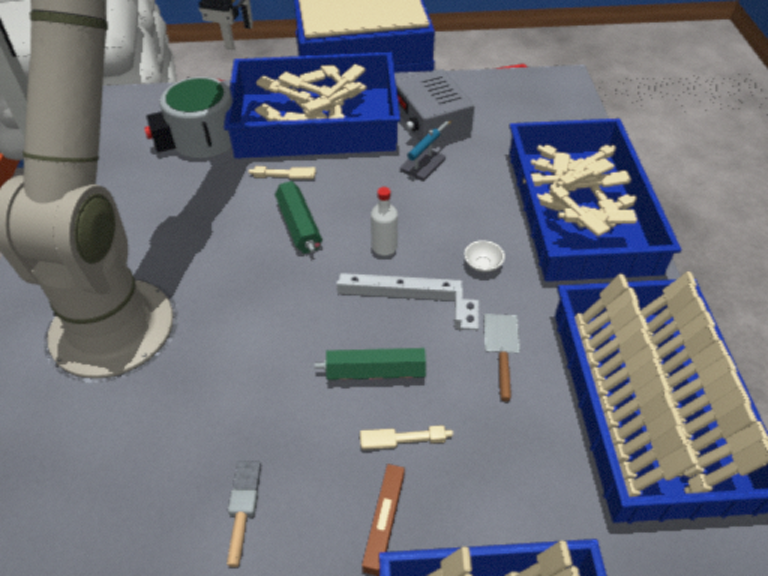

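Top view: the green look-alikes are the bar at (428,306) and the bar at (260,366), in 1.5x px, plus the green wax in the pot at (90,475). The robot base is near (370,520), so the bar at (428,306) is farthest. It also has pattern_a at its right and its pin towards the robot, so I'll take it. The stop is at (345,282) with its block at (379,233). The side view shows the same bar at (375,364), with its pin at (320,368).

```bash
cat > meas.py <<'E'
from h import *
def green(s,near,r=130):
    P=cloud(s); hsv=cv2.cvtColor(s["image"],cv2.COLOR_RGB2HSV)
    m=(hsv[...,0]>55)&(hsv[...,0]<95)&(hsv[...,1]>90)&(hsv[...,2]>25)
    m&=(np.hypot(P[...,0]-near[0],P[...,1]-near[1])<r)&(s["range_z"]>0)
    n,l,st,c=cv2.connectedComponentsWithStats(m.astype(np.uint8)); k=1+st[1:,4].argmax(); return l==k,P
E
python3 - <<'E'
from meas import *
S={n:np.load(n+"0.npy",allow_pickle=True).item() for n in("top","side")}
for n,s in S.items():
    for u,v in ((428/1.5,306/1.5),(260/1.5,366/1.5)) if n=="top" else ((375/1.5,364/1.5),):
        p=deproj(s,u,v); m,P=green(s,p); print(n,"pt",p.round(),"dist",np.hypot(*p[:2]).round(),m.sum())
        q=P[m]; print(" z pct",np.percentile(q[:,2],[2,25,50,75,98]).round(1)); t=q[q[:,2]>np.percentile(q[:,2],90)-3]
        rc=cv2.minAreaRect(t[:,:2].astype(np.float32)); print(" topface",t[:,2].mean().round(1),np.round(rc[0],1),np.round(rc[1],1),round(rc[2],1))
        rc=cv2.minAreaRect(q[:,:2].astype(np.float32)); print(" all",np.round(rc[0],1),np.round(rc[1],1),round(rc[2],1))
        b=deproj(s,u,v)
    # stop
    P=cloud(s); 
    m=(P[...,2]>24)&(P[...,2]<36)&(P[...,0]>330)&(P[...,0]<680)&(P[...,1]>-80)&(P[...,1]<130)
    hsv=cv2.cvtColor(s["image"],cv2.COLOR_RGB2HSV); m&=(hsv[...,1]<60)
    cc,l,st,c=cv2.connectedComponentsWithStats(m.astype(np.uint8))
    for k in range(1,cc):
        if st[k,4]>15: print(" stop",st[k],np.round(cv2.boxPoints(cv2.minAreaRect(P[l==k][:,:2].astype(np.float32))),1).tolist(),P[l==k][:,2].mean())
save(S["side"],"crop_side.png",(200,140,340,280),4)
save(S["top"],"crop_top.png",(195,120,345,240),4)
E
```

```text
top pt [ 513. -137.   51.] dist 531.0 625
 z pct [36.1 47.3 51.5 54.1 58.3]
 topface 55.0 [ 514.2 -136.2] [ 33.1 170.6] 88.9
 all [ 515.1 -136.5] [ 49.5 172.7] 88.0
top pt [363. 258.  53.] dist 445.0 605
 z pct [32.  44.6 51.2 53.9 58. ]
 topface 55.6 [367.  263.7] [ 36.1 171. ] 17.0
 all [364.3 263.6] [ 51.3 174.6] 16.9
 stop [228 160  14  62 165] [[448.29998779296875, 60.5], [677.7000122070312, 26.0], [679.2999877929688, 36.400001525878906], [449.8999938964844, 70.9000015258789]] 30.877059939407008
side pt [ 513. -158.   50.] dist 537.0 1191
 z pct [27.7 39.2 50.1 53.2 56.3]
 topface 53.9 [ 513.5 -145.5] [ 36.2 174.6] 87.0
 all [ 513.5 -149.3] [ 46.4 174.6] 87.7
 stop [224 187  80   9 324] [[442.8999938964844, 52.0], [679.4000244140625, 16.399999618530273], [681.9000244140625, 33.400001525878906], [445.5, 69.0999984741211]] 29.97951206161978
 stop [303 200   4  15  32] [[670.9000244140625, -52.5], [679.7999877929688, -52.5], [680.0, -4.300000190734863], [671.0, -4.300000190734863]] 30.07610260139394
```

View pics/crop_top.png

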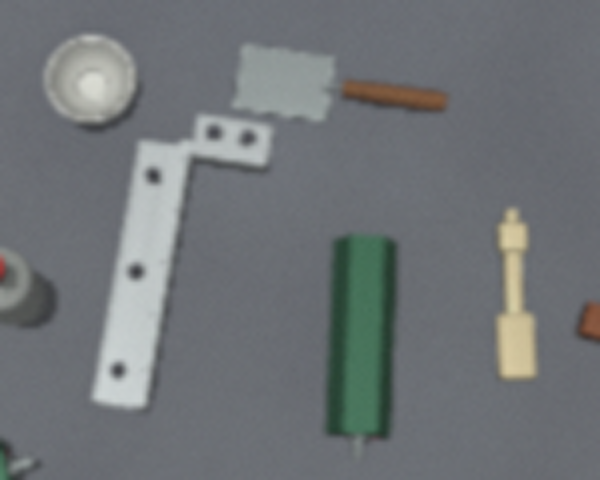

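View pics/crop_side.png

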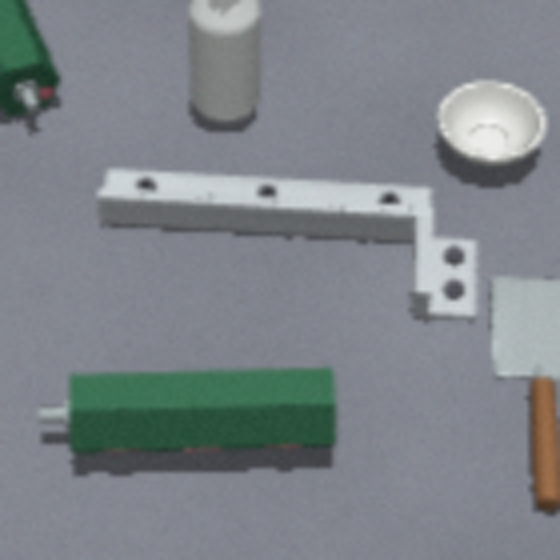

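The top crop shows the runner at (362,337), its pin at (358,447) and a pink dab to the right of the pin at (375,437). The side crop shows pink slivers under its right lower edge at about (110–285,448). The choice is confirmed: distance 531 mm against 445 mm, gate face down and to the right. Next I'll move the wrist camera over it.

Request:
arm_command(steps=[1,-3,4,0.1,9.0,4,-7,8,0.2,9.0,7,-11,12,0.3,9.0,10,-15,14,0.3,9.0,13,-19,14,0.3,9.0,16,-23,14,0.3,9.0,19,-27,14,0.3,9.0,21,-31,14,0.3,9.0,23,-35.5,14,0.3,9.0,25,-40,14,0.3,9.0,26,-45,14,0.3,9.0,27,-50,14,0.3,9.0,28,-55,14,0.3,9.0,28,-60,14,0.3,9.0,28,-65,14,0.3,9.0,28,-70,14,0.3,9.0,28,-75,14,0.3,9.0,28,-75,14,0.3,9.0,28,-75,14,0.3,9.0])

```text
time: 2.0
eef_pos: [516.9, -69.3, 335.4]
eef_rot: [0.02, 1.0, -0.001, -0.0]
ft_force: [-0.1, 0.6, -0.2]
finger_gap: 90.1
grasp_force: 0.0
```

Run:
```python
from meas import *
s=snapshot("wrist"); np.save("wrist1.npy",s,allow_pickle=True); save(s,"wrist1.png",None,1.5)
print((-s["R"].T@s["t"]).round(1),s["R"][2].round(3))
m,P=green(s,(513,-140)); q=P[m]; print(m.sum(),np.percentile(q[:,2],[2,25,50,75,98]).round(1))
o=observe();print(o["eef_pos"],o["eef_rot"],o["joints"])
```

```text
[440.3 -65.  524.4] [ 0.277 -0.013 -0.961]
4001 [28.3 41.  50.7 51.8 53.2]
[517.13979807 -66.64119498 335.28332616] [ 1.86783872e-02  9.99825527e-01 -8.47990579e-05 -1.63575695e-04] [-0.13578967  0.20730079  0.19114876  1.88799406 -0.04486826  1.05072504
  1.60712061]
```

View pics/wrist1.png

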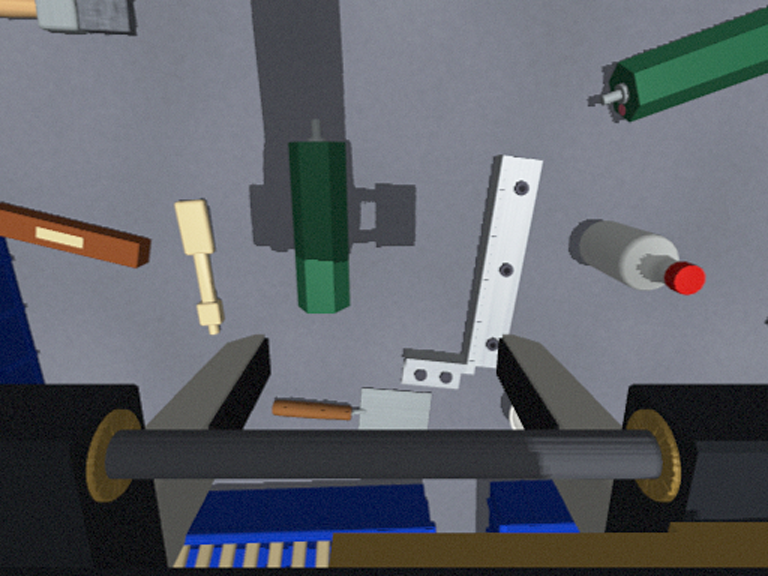

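The wrist view shows the runner at (320,225) with its pin at (316,130), the fence from (510,157) to (480,365), the block at (432,370) and pattern_a at (200,262). Now I'll measure these.

```bash
cat > fit.py <<'E'
from meas import *
def bar(s,near,r=130):
    m,P=green(s,near,r); q=P[m]; zt=np.percentile(q[:,2],80)
    # outline at corner height: mid rows in both views
    t=q[abs(q[:,2]-zt)<2.5]; 
    a=cv2.fitLine(t[:,:2].astype(np.float32),cv2.DIST_HUBER,0,.01,.01).ravel()
    d=a[:2]*(-np.sign(a[0])); n=np.array([-d[1],d[0]])
    L=(t[:,:2]-a[2:])@d; W=(t[:,:2]-a[2:])@n
    lo,hi=np.percentile(L,[.7,99.3]); w=np.percentile(W,[2,98])
    c=a[2:]+d*(lo+hi)/2+n*w.mean()
    print("bar zt %.1f c %s len %.1f w %.1f ang %.2f npts %d"%(zt,c.round(1),hi-lo,w[1]-w[0],np.degrees(np.arctan2(d[1],d[0])),len(t)))
    return c,d
def stop(s):
    P=cloud(s); hsv=cv2.cvtColor(s["image"],cv2.COLOR_RGB2HSV); f=lambda q:q.astype(np.float32)
    m=(abs(P[...,2]-30)<3)&(P[...,0]>430)&(P[...,0]<665)&(P[...,1]>-10)&(P[...,1]<100)&(hsv[...,1]<70)
    q=P[m]; rc=cv2.minAreaRect(f(q[:,:2])); a=cv2.fitLine(f(q[:,:2]),cv2.DIST_HUBER,0,.01,.01).ravel(); d=a[:2]*-np.sign(a[0]); n=np.array([d[1],-d[0]]) # n: left
    W=(q[:,:2]-a[2:])@n; L=(q[:,:2]-a[2:])@d; w=np.percentile(W,[3,97]); print("fence n",len(q),"z",q[:,2].mean().round(1),"ang",np.degrees(np.arctan2(d[1],d[0])).round(2),"W",w.round(1),"L",L.min().round(),L.max().round())
    f0=a[2:]+n*w[0]
    m=(abs(P[...,2]-30)<3)&(P[...,0]>640)&(P[...,0]<710)&(P[...,1]>-70)&(P[...,1]<25)&(hsv[...,1]<70)
    b=P[m]; b=b[((b[:,:2]-f0)@n<-8)]; Lb=(b[:,:2]-f0)@d; l=np.percentile(Lb,[3,97]); print("block n",len(b),"L",l.round(1),"z",b[:,2].mean().round(1))
    c=f0+d*l[1]; print("corner",c.round(1),"home",(c-30*n+90*d).round(1)); return c,n,d
E
python3 - <<'E'
from fit import *
for f,near in(("wrist1",(513,-140)),("top0",(513,-140)),("side0",(513,-145))):
    s=np.load(f+".npy",allow_pickle=True).item(); print(f); c,d=bar(s,near)
    if f!="side0": stop(s)
    P=cloud(s); z=P[(abs(P[...,0]-480)<40)&(abs(P[...,1]+55)<20)]; print("bench z",np.median(z[:,2]).round(1))
# ray/plane check of picked pixels, wrist
s=np.load("wrist1.npy",allow_pickle=True).item()
for n,u,v,z in(("fence near",502,157,30),("fence far",465,360,30),("block inner",404,359,30),("block inner2",459,365,30),("pin tip",316,121,26),("bar far R",300,308,52),("bar far L",348,308,52)):
    print(n,plane(s,u/1.5,v/1.5,z).round(1))
E
```

```text
wrist1
bar zt 52.0 c [ 516.1 -138. ] len 177.1 w 31.2 ang 178.10 npts 2357
fence n 830 z 29.5 ang 171.6 W [-4.8  5. ] L -116.0 104.0
block n 243 L [-147.  -135.6] z 29.6
corner [683.8  23.2] home [590.4   6.7]
bench z 461.0
top0
bar zt 54.4 c [ 516.2 -135.7] len 166.5 w 31.3 ang 178.57 npts 256
fence n 106 z 30.6 ang 171.41 W [-4.5  5. ] L -112.0 104.0
block n 43 L [-147.4 -135.7] z 30.6
corner [685.3  25.2] home [591.8   9. ]
bench z 0.9
side0
bar zt 53.7 c [ 513.8 -143.5] len 173.1 w 30.0 ang 178.20 npts 492
bench z 1.4
fence near [449.3  58.   30. ]
fence far [679.   21.8  30. ]
block inner [674.9 -50.2  30. ]
block inner2 [685.3  14.7  30. ]
pin tip [ 406.  -133.3   26. ]
bar far R [ 599.3 -162.7   52. ]
bar far L [ 601.3 -110.3   52. ]
```

Request:
arm_command(steps=[0,-4,-1,0.006,9.0,-0.1,-7.2,-4,0.006,9.0,-0.1,-7.2,-9,0.006,9.0,-0.1,-7.2,-14,0.006,9.0,-0.1,-7.2,-19,0.006,9.0,-0.1,-7.2,-24,0.006,9.0,-0.1,-7.2,-28,0.006,9.0,-0.1,-7.2,-30.5,0.006,8.5,-0.1,-7.2,-32,0.006,8.0,-0.1,-7.2,-32,0.006,7.5,-0.1,-7.2,-32,0.006,7.2,-0.1,-7.2,-32,0.006,7.0,-0.1,-7.2,-32,0.006,7.0], force=15)

```text
time: 3.35
eef_pos: [517.3, -136.8, 16.5]
eef_rot: [0.014, 1.0, -0.0, 0.001]
ft_force: [-0.1, 0.3, 0.2]
finger_gap: 70.0
grasp_force: 0.0
```

Run:
```python
from fit import *
s=snapshot("wrist"); save(s,"w2.png",None,1.2); 
print((-s["R"].T@s["t"]).round(1))
try: bar(s,(516,-137))
except Exception as e: print(e)
bar(snapshot("side"),(516,-140))
o=observe();print(o["eef_pos"],o["finger_gap"],o["ft_force"])
```

```text
[ 440.3 -133.6  205.3]
bar zt 52.0 c [ 484.1 -137.2] len 114.6 w 31.1 ang 178.16 npts 13289
bar zt 53.3 c [ 449.9 -140.7] len 49.1 w 30.1 ang -170.29 npts 134
[ 517.06898475 -136.95778417   16.29716542] 69.98949124734386 [-0.14022029 -0.14698209 -0.88647071]
```

View pics/w2.png

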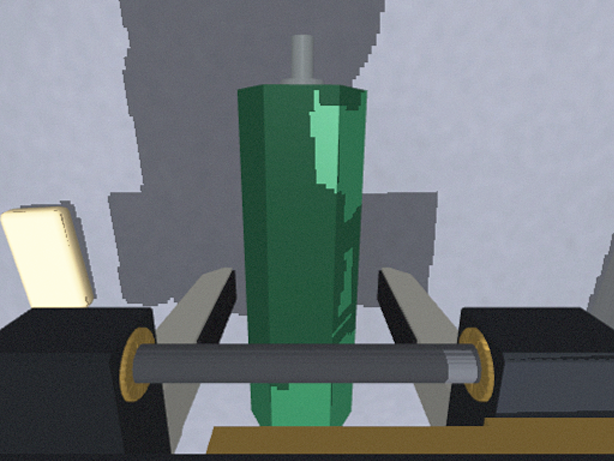

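The wrist view shows the bar at (300,250) between the fingertips at (235,275) and (380,275), parallel to the pads, pin at (302,55). Next is the first few degrees of the roll: the right pad pushes left and up along the corner's arc.

Request:
arm_command(steps=[0,0,0,0,6.6,0,0.1,0,0,6.5,0,0.2,0,0,6.5,0,0.25,0,0,6.5,0,0.35,0.15,0,6.5,0,0.48,0.38,0,6.5,0,0.62,0.56,0,6.45,0,0.77,0.74,0,6.4,0,0.9,0.92,0,6.35,0,1.02,1.08,0,6.3,0,1.02,1.08,0,6.3])

```text
time: 4.55
eef_pos: [516.7, -126.6, 26.5]
eef_rot: [0.014, 1.0, 0.0, 0.0]
ft_force: [-0.0, -0.5, 0.8]
finger_gap: 62.8
grasp_force: 0.0
```

```bash
cat > tilt.py <<'E'
from fit import *
# tilt of top-most flat near pin end: fit planes by lateral profile in the slice
def tilt(s,near,x0,x1,ang=178.2):
    m,P=green(s,near,140); q=P[m]; q=q[(q[:,0]>x0)&(q[:,0]<x1)]
    a=np.radians(ang-90); n=np.array([np.cos(a),np.sin(a)]); w=(q[:,:2]-np.array([516,-138.2]))@n
    for lo in range(int(w.min()//6*6),int(w.max())+1,6):
        k=(w>=lo)&(w<lo+6)
        if k.sum()>5: print("%d:%.1f"%(lo+3,np.median(q[k,2])),end="  ")
    print()
E
python3 - <<'E'
from tilt import *
for n in("wrist","side"): 
    s=snapshot(n); tilt(s,(516,-130),435,500)
o=observe();print(o["eef_pos"],o["finger_gap"],o["ft_force"])
E
```

```text
-27:31.2  -21:41.8  -15:51.2  -9:51.7  -3:51.7  3:51.7  9:51.7  15:51.1  21:41.5  27:31.6  
-33:31.5  -27:36.1  -21:46.2  -15:52.8  -9:53.2  -3:53.5  3:54.3  9:52.3  
[ 516.59174123 -126.84635539   26.27240351] 63.37328749299637 [0.65378815 0.41150504 0.37087263]
```

Run:
```python
from tilt import *
s=snapshot("wrist"); t=snapshot("side")
a=cv2.resize(s["image"],(400,300)); b=cv2.resize(t["image"][165:285,190:350],(400,300),interpolation=cv2.INTER_CUBIC)
cv2.imwrite("pics/c3.png",np.hstack([a,b])[:,:,::-1])
P=cloud(s); print([np.round(P[v,u],1).tolist() for u,v in ((200,240),(190,230),(315,230),(320,240))])
```

```text
[[514.4, -157.2, 56.9], [506.6, -161.4, 60.5], [509.6, -92.2, 57.9], [509.2, -92.2, 71.6]]
```

View pics/c3.png

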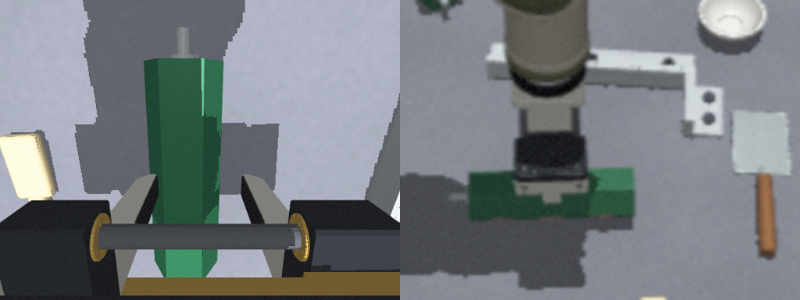

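Run:
```python
from tilt import *
s=snapshot("wrist"); bar(s,(516,-130),140)
for a in(430,460,490): tilt(s,(516,-130),a,a+25)
np.save("w3.npy",s,allow_pickle=True)
w=np.load("wrist1.npy",allow_pickle=True).item(); tilt(w,(516,-130),435,500)
print(observe()["ft_force"])
```

```text
bar zt 52.0 c [ 486.8 -137.3] len 119.8 w 31.0 ang 178.09 npts 12212
-27:31.1  -21:41.6  -15:51.3  -9:51.7  -3:51.6  3:51.6  9:51.7  15:51.0  21:41.5  27:31.5  
-27:31.4  -21:41.6  -15:51.3  -9:51.7  -3:51.7  3:51.7  9:51.7  15:51.1  21:41.7  27:31.3  
-27:31.0  -21:42.3  -15:51.3  -9:51.7  -3:51.7  3:51.7  9:51.7  15:51.1  21:41.4  27:31.5  
-27:32.2  -21:41.4  -15:51.1  -9:51.8  -3:51.8  3:51.7  9:51.7  15:51.1  21:41.5  27:31.1  
[-0.08141365  0.9852128   0.08447122]
```

Run:
```python
from tilt import *
s=snapshot("side"); save(s,"c4.png",(230,190,300,250),8)
P=cloud(s)
for v in range(200,250,3): print(v,[tuple(P[v,u].round().astype(int)) for u in (246,250,257,263)])
o=observe(); print(o["eef_pos"],o["finger_gap"])
```

```text
200 [(np.int64(507), np.int64(-158), np.int64(232)), (np.int64(517), np.int64(-160), np.int64(233)), (np.int64(533), np.int64(-162), np.int64(234)), (np.int64(548), np.int64(-155), np.int64(225))]
203 [(np.int64(507), np.int64(-165), np.int64(228)), (np.int64(516), np.int64(-165), np.int64(228)), (np.int64(533), np.int64(-165), np.int64(226)), (np.int64(547), np.int64(-165), np.int64(225))]
206 [(np.int64(506), np.int64(-168), np.int64(221)), (np.int64(516), np.int64(-170), np.int64(222)), (np.int64(533), np.int64(-169), np.int64(220)), (np.int64(547), np.int64(-167), np.int64(216))]
209 [(np.int64(506), np.int64(-171), np.int64(213)), (np.int64(516), np.int64(-168), np.int64(209)), (np.int64(532), np.int64(-169), np.int64(209)), (np.int64(558), np.int64(-7), np.int64(3))]
212 [(np.int64(506), np.int64(-168), np.int64(198)), (np.int64(515), np.int64(-168), np.int64(197)), (np.int64(532), np.int64(-168), np.int64(196)), (np.int64(558), np.int64(-16), np.int64(0))]
215 [(np.int64(505), np.int64(-167), np.int64(184)), (np.int64(515), np.int64(-167), np.int64(183)), (np.int64(532), np.in
[... 1587 characters left out ...]
64(144)), (np.int64(544), np.int64(-215), np.int64(148))]
242 [(np.int64(502), np.int64(-213), np.int64(135)), (np.int64(513), np.int64(-175), np.int64(79)), (np.int64(532), np.int64(-156), np.int64(49)), (np.int64(548), np.int64(-158), np.int64(50))]
245 [(np.int64(502), np.int64(-159), np.int64(41)), (np.int64(512), np.int64(-175), np.int64(65)), (np.int64(531), np.int64(-161), np.int64(42)), (np.int64(548), np.int64(-161), np.int64(41))]
248 [(np.int64(501), np.int64(-164), np.int64(34)), (np.int64(512), np.int64(-165), np.int64(35)), (np.int64(531), np.int64(-168), np.int64(37)), (np.int64(547), np.int64(-168), np.int64(36))]
[ 516.49045404 -126.89257435   26.13320481] 63.142612614617164
```

View pics/c4.png

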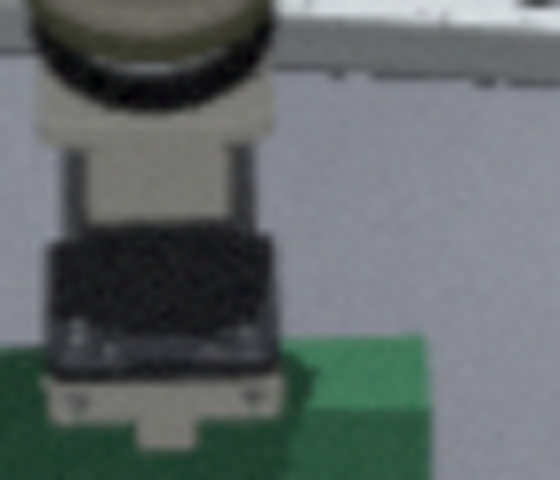

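Request:
arm_command(steps=[0,0,3,0,6.5,0,-0.5,7,0,7.0,0,-1.1,10,0,7.0,0,-1.1,10,0,7.0])

```text
time: 5.25
eef_pos: [518.4, -139.2, 129.8]
eef_rot: [0.014, 1.0, -0.001, 0.003]
ft_force: [-0.3, -0.7, -0.2]
finger_gap: 69.7
grasp_force: 0.0
```

Run:
```python
from tilt import *
s=snapshot("side"); P=cloud(s); o=observe(); e=o["eef_pos"]; print(e,o["finger_gap"])
R,t,K=map(np.array,(s["R"],s["t"],s["intrinsics"]))
def pr(X): c=K@(R@np.array(X)+t); return (c[:2]/c[2]).round(1)
y=e[1]-o["finger_gap"]/2
for z in (-8,0,11,30,50,76): print(z,"inner",pr([e[0],y,e[2]+z]),"back",pr([e[0],y-17.5,e[2]+z]))
u0=int(pr([e[0],y,e[2]])[0])
for v in range(205,250,2): print(v,[P[v,u].round().astype(int).tolist()+s["image"][v,u].tolist() for u in (u0-3,u0,u0+4)])
w=snapshot("wrist");bar(w,(516,-137))
```

```text
[ 517.59390789 -138.41438688  127.93710623] 69.82018616017018
-8 inner [251.6 232.2] back [252.  237.8]
0 inner [251.5 230.3] back [251.9 236. ]
11 inner [251.5 227.8] back [251.8 233.4]
30 inner [251.3 223.3] back [251.7 229. ]
50 inner [251.2 218.4] back [251.5 224.1]
76 inner [251.  211.9] back [251.3 217.6]
205 [[510, -212, 279, 26, 30, 31], [517, -217, 284, 26, 29, 31], [526, -216, 282, 28, 30, 29]]
207 [[510, -219, 281, 29, 34, 33], [517, -218, 279, 28, 26, 29], [526, -219, 280, 28, 31, 32]]
209 [[510, -224, 280, 47, 47, 51], [516, -224, 279, 46, 48, 52], [525, -226, 280, 47, 49, 55]]
211 [[510, -231, 281, 47, 51, 54], [516, -233, 283, 43, 47, 51], [525, -230, 278, 46, 50, 56]]
213 [[509, -235, 279, 31, 32, 35], [516, -233, 276, 26, 29, 30], [525, -232, 274, 27, 28, 32]]
215 [[509, -232, 268, 88, 89, 84], [516, -233, 269, 91, 90, 87], [525, -234, 269, 107, 105, 100]]
217 [[509, -226, 253, 115, 116, 111], [516, -226, 252, 115, 115, 109], [525, -229, 256, 121, 119, 116]]
219 [[509, -226, 245, 118, 118, 111], [516, -226, 245, 118, 116, 112], [525, -228, 246, 116, 116, 112]]
221 [[
[... 782 characters left out ...]
37, 47, 32, 62, 46], [516, -141, 53, 32, 62, 46], [527, -144, 55, 35, 65, 49]]
239 [[508, -144, 48, 30, 61, 43], [516, -148, 53, 32, 63, 47], [527, -148, 52, 34, 62, 45]]
241 [[508, -154, 53, 28, 62, 43], [516, -157, 56, 29, 60, 45], [527, -156, 53, 33, 61, 46]]
243 [[507, -157, 48, 34, 64, 48], [516, -158, 49, 34, 62, 48], [526, -159, 50, 32, 63, 48]]
245 [[507, -160, 43, 34, 65, 46], [515, -163, 47, 30, 63, 45], [526, -162, 43, 33, 64, 47]]
247 [[507, -165, 41, 33, 64, 47], [515, -164, 38, 31, 62, 47], [526, -162, 35, 30, 61, 45]]
249 [[499, -850, 1068, 34, 65, 46], [515, -167, 33, 31, 63, 45], [526, -167, 33, 32, 61, 47]]
bar zt 51.9 c [ 515.3 -138.3] len 176.5 w 31.1 ang 178.01 npts 6893
```

Run:
```python
from tilt import *
s=snapshot("side"); P=cloud(s); e=observe()["eef_pos"]; print(e)
q=P[222:231,235:270].reshape(-1,3); q=q[(q[:,2]>140)&(q[:,2]<215)&(q[:,1]<-180)]; print("finger R x",np.percentile(q[:,0],[0,5,50,95,100]).round(1),"y",np.median(q[:,1]).round(1),"zmin",np.sort(q[:,2])[:5].round(1))
im=s["image"].astype(int)
for v in range(224,234): print(v, im[v,246:260].sum(1).tolist())
w=snapshot("wrist"); P=cloud(w); q=P.reshape(-1,3); k=(q[:,2]>130)&(q[:,2]<200)&(abs(q[:,0]-518)<25)&(abs(q[:,1]+138)<60); q=q[k]; print(len(q))
for sgn in(-1,1):
    z=q[(q[:,1]+138)*sgn>0]; print(sgn,len(z),np.percentile(z[:,0],[2,50,98]).round(1),np.percentile(z[:,1],[2,50,98]).round(1),"zmin",np.percentile(z[:,2],[.5,1,2,50]).round(1))
```

```text
[ 516.21033781 -137.51553936  125.81866026]
finger R x [503.8 504.1 512.6 521.2 521.3] y -189.0 zmin [161.2 162.5 162.6 163.1 163.3]
224 [381, 349, 345, 341, 339, 340, 332, 356, 402, 414, 418, 416, 406, 418]
225 [382, 341, 338, 334, 345, 340, 344, 359, 392, 408, 416, 412, 413, 409]
226 [383, 345, 340, 342, 340, 340, 343, 356, 396, 420, 423, 411, 409, 413]
227 [375, 356, 353, 339, 341, 344, 349, 363, 390, 416, 410, 410, 414, 398]
228 [397, 386, 382, 385, 388, 397, 402, 395, 399, 402, 398, 394, 399, 410]
229 [408, 396, 402, 398, 397, 398, 394, 323, 280, 279, 269, 265, 284, 359]
230 [274, 274, 283, 271, 270, 272, 274, 237, 224, 222, 219, 223, 225, 264]
231 [231, 213, 226, 208, 223, 222, 221, 213, 215, 217, 204, 212, 209, 213]
232 [220, 215, 209, 204, 207, 197, 202, 192, 196, 188, 176, 183, 180, 182]
233 [255, 255, 258, 256, 250, 250, 257, 251, 185, 147, 139, 143, 151, 155]
4124
-1 2064 [505.6 506.4 521.9] [-185.9 -174.6 -171.1] zmin [149.4 150.  151.1 180.8]
1 2060 [508.  508.8 523.8] [-101.7  -97.8  -86.5] zmin [149.4 150.  151.4 180.9]
```

The side depth and wrist depth put the fingertips about 23–24 mm above the reported TCP height, not 8 mm below it. So the first pass went over the bar and nothing was touched. I'll go down about 31 mm further and check for contact.

Request:
arm_command(steps=[0,0,-4,0,8.0,0,0,-8,0,8.0,0,0,-11,0,8.0,0,0,-12.5,0,7.8,0,0,-13.5,0,7.4,0,0,-14.0,0,7.0,0,0,-14.0,0,6.8,0,0,-14.0,0,6.8])

```text
time: 6.25
eef_pos: [516.8, -137.9, -13.3]
eef_rot: [0.014, 1.0, -0.0, 0.0]
ft_force: [-0.9, -0.5, 0.5]
finger_gap: 67.8
grasp_force: 0.0
```

Run:
```python
from tilt import *
w=snapshot("wrist"); bar(w,(516,-137)); P=cloud(w); q=P.reshape(-1,3); k=(q[:,2]>1.5)&(q[:,2]<70)&(abs(q[:,0]-516)<14)&(abs(q[:,1]+138)>34)&(abs(q[:,1]+138)<60); q=q[k]
for sgn in(-1,1):
    z=q[(q[:,1]+138)*sgn>0]; print(sgn,len(z),np.percentile(z[:,0],[2,50,98]).round(1) if len(z) else 0,"zmin",np.sort(z[:,2])[:8].round(1))
o=observe(); print(o["eef_pos"],o["finger_gap"],o["ft_force"])
```

```text
bar zt 52.0 c [ 474. -137.] len 94.7 w 30.9 ang 177.96 npts 16945
-1 1736 [506.  506.7 508.4] zmin [ 9.5  9.9 10.1 10.4 10.7 10.8 10.8 11. ]
1 2589 [508.4 509.2 524. ] zmin [ 8.9  9.5  9.8  9.9  9.9 10.  10.1 10.1]
[ 516.95630166 -137.88022894  -13.07512438] 68.01245384905162 [ 0.29317264 -0.29397676 -0.42325378]
```

Request:
arm_command(steps=[0,0.15,0,0,6.6,0,0.25,0,0,6.5,0,0.3,0,0,6.5,0,0.35,0.1,0,6.5,0,0.47,0.24,0,6.5,0,0.58,0.4,0,6.5,0,0.72,0.58,0,6.45,0,0.87,0.76,0,6.4,0,1.0,0.94,0,6.35,0,1.12,1.1,0,6.3,0,1.12,1.1,0,6.3])

```text
time: 7.4
eef_pos: [516.7, -126.4, -2.5]
eef_rot: [0.014, 1.0, 0.0, 0.0]
ft_force: [0.6, -4.6, 2.3]
finger_gap: 63.0
grasp_force: 1.8
```

Run:
```python
from tilt import *
s=snapshot("wrist"); tilt(s,(516,-130),435,480)
o=observe();print(o["eef_pos"],o["finger_gap"],o["ft_force"])
```

```text
-21:36.8  -15:40.1  -9:46.1  -3:51.9  3:56.9  9:56.0  15:54.3  21:52.7  27:51.1  33:49.0  39:29.6  
[ 516.70797206 -126.49449652   -2.5788793 ] 63.31157437025424 [ 0.80942372 -3.2195882   3.58275461]
```

The top face now slopes about 16° down to the left, so the roll is working. Continuing on to the edge.

Request:
arm_command(steps=[0,0.1,0.1,0,6.25,0,0.21,0.2,0,6.2,0,0.31,0.3,0,6.1,0,0.41,0.4,0,6.0,0,0.52,0.49,0,5.95,0,0.62,0.57,0,5.85,0,0.7,0.65,0,5.75,0,0.78,0.72,0,5.65,0,0.83,0.78,0,5.55,0,0.83,0.78,0,5.5])

```text
time: 8.45
eef_pos: [516.5, -118.0, 5.1]
eef_rot: [0.014, 1.0, 0.0, -0.0]
ft_force: [0.5, 1.6, 1.6]
finger_gap: 54.9
grasp_force: 0.5
```

Run:
```python
from tilt import *
s=snapshot("wrist"); tilt(s,(516,-130),435,480)
o=observe();print(o["eef_pos"],o["finger_gap"],o["ft_force"],o["grasp_force"])
```

```text
-3:48.0  3:49.7  9:52.3  15:54.8  21:57.4  27:57.8  33:53.5  39:49.0  45:44.5  51:41.8  
[ 516.50248103 -118.06117038    5.05562748] 55.05214365495064 [-0.42981101  1.11991799  0.69263473] 0.44371464391588233
```

The bar is now on its edge (peak about 58 mm) and leaning on the left pad at about 36°. I'll lay the first face down with the left pad.

Request:
arm_command(steps=[0,0.05,-0.1,0,5.6,0,0.13,-0.22,0,5.8,0,0.2,-0.32,0,5.9,0,0.28,-0.42,0,5.95,0,0.37,-0.52,0,6.0,0,0.48,-0.68,0,6.1,0,0.59,-0.86,0,6.15,0,0.7,-1.04,0,6.2,0,0.82,-1.22,0,6.25,0,0.93,-1.4,0,6.3,0,1.04,-1.6,0,6.35,0,1.15,-1.6,0,6.5,0,1.15,-1.6,0,6.8,0,1.15,-1.6,0,6.8])

```text
time: 9.9
eef_pos: [516.5, -107.0, -10.9]
eef_rot: [0.014, 1.0, -0.0, 0.0]
ft_force: [0.1, -0.1, -0.3]
finger_gap: 68.1
grasp_force: 0.0
```

Run:
```python
from tilt import *
s=snapshot("wrist"); tilt(s,(516,-110),435,480); bar(s,(516,-110))
o=observe();print(o["eef_pos"],o["finger_gap"],o["ft_force"],o["grasp_force"])
```

```text
3:28.2  9:36.1  15:47.8  21:51.7  27:51.7  33:51.7  39:51.7  45:51.7  51:47.1  57:36.5  63:28.8  
bar zt 52.0 c [ 475.1 -103.9] len 95.2 w 30.9 ang 177.90 npts 16311
[ 516.55553726 -107.01562597  -10.88270855] 68.03788243676547 [0.5166348  0.02502209 0.45166888] 0.0
```

The first face is down flat, with the top at 51.7 mm and the axis shifted 33 mm left. Second roll, same pattern.

Request:
arm_command(steps=[0,0.2,-0.2,0,6.7,0,0.4,-0.2,0,6.5,0,0.46,-0.2,0,6.5,0,0.51,-0.1,0,6.5,0,0.63,0.04,0,6.5,0,0.74,0.2,0,6.5,0,0.88,0.38,0,6.45,0,1.03,0.56,0,6.4,0,1.16,0.74,0,6.35,0,1.28,0.9,0,6.3,0,1.38,1.0,0,6.25,0,1.49,1.1,0,6.2,0,1.59,1.2,0,6.1,0,1.69,1.3,0,6.0,0,1.8,1.39,0,5.95,0,1.9,1.47,0,5.85,0,1.98,1.55,0,5.75,0,2.06,1.62,0,5.65,0,2.11,1.68,0,5.55,0,2.11,1.68,0,5.5])

```text
time: 11.95
eef_pos: [516.5, -85.4, 5.9]
eef_rot: [0.014, 1.0, 0.0, -0.0]
ft_force: [-0.4, 1.7, 0.8]
finger_gap: 54.9
grasp_force: 0.6
```

Run:
```python
from tilt import *
s=snapshot("wrist"); tilt(s,(516,-100),435,480)
o=observe();print(o["eef_pos"],o["finger_gap"],o["ft_force"],o["grasp_force"])
```

```text
33:48.9  39:51.4  45:53.8  51:56.2  57:58.2  63:55.3  69:50.6  75:45.8  81:41.9  
[516.51169733 -85.44858437   5.87138502] 55.137463692537175 [0.1461543  0.9764143  1.69673903] 0.6907668529311195
```

Request:
arm_command(steps=[0,0.05,-0.1,0,5.6,0,0.13,-0.22,0,5.8,0,0.2,-0.32,0,5.9,0,0.28,-0.42,0,5.95,0,0.37,-0.52,0,6.0,0,0.48,-0.68,0,6.1,0,0.59,-0.86,0,6.15,0,0.7,-1.04,0,6.2,0,0.82,-1.22,0,6.25,0,0.93,-1.4,0,6.3,0,1.04,-1.65,0,6.35,0,1.15,-1.65,0,6.5,0,1.25,-1.65,0,6.8,0,1.3,-1.65,0,7.2,0,1.3,-1.65,0,7.2])

```text
time: 13.5
eef_pos: [516.6, -72.7, -10.6]
eef_rot: [0.014, 1.0, -0.0, 0.0]
ft_force: [0.1, -0.3, -1.2]
finger_gap: 71.6
grasp_force: 0.0
```

Run:
```python
from tilt import *
s=snapshot("wrist"); tilt(s,(516,-80),435,480); bar(s,(516,-75)); t=snapshot("top")
hsv=cv2.cvtColor(s["image"],cv2.COLOR_RGB2HSV); pk=((hsv[...,0]>150)|(hsv[...,0]<8))&(hsv[...,1]>60)&(hsv[...,2]>80); P=cloud(s)[pk]; print(pk.sum(),np.median(P,0))
save(s,"w5.png",None,1)
o=observe();print(o["eef_pos"],o["finger_gap"],o["ft_force"],o["grasp_force"])
```

```text
33:27.3  39:33.8  45:44.2  51:51.5  57:51.7  63:51.8  69:51.7  75:51.7  81:49.7  87:39.0  93:30.3  
bar zt 51.9 c [474.9 -72.4] len 93.1 w 31.5 ang 178.32 npts 11574
3522 [471.69971196 -74.37221854  52.28688349]
[516.57190187 -72.76028626 -10.60343913] 72.09181881391807 [-0.26822547 -0.35087568 -0.32539366] 0.0
```

View pics/w5.png

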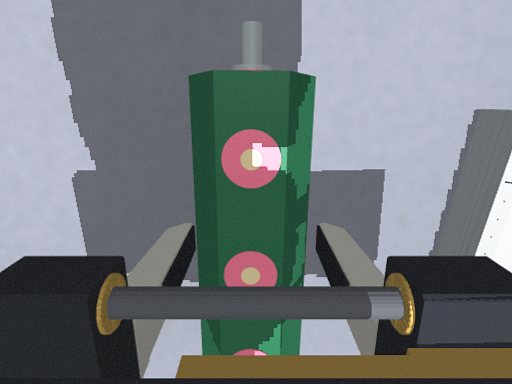

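The wrist view shows the pink pads at (250,158), (250,275) and (250,350) on the top face, with the pin at (252,45). The roll is done. Next I'll grip the pin to drag the bar along the bench.

Request:
arm_command(steps=[0,0,2,0,8,0,0,6,0,8,-2,0.1,9,0,7,-6,0.2,9,0,5,-10.4,0.25,9,0,4,-10.4,0.25,9,0,3.5,-10.4,0.25,9,0,3.5])

```text
time: 14.3
eef_pos: [412.2, -70.3, 79.7]
eef_rot: [0.014, 1.0, 0.0, 0.0]
ft_force: [0.8, -0.4, 0.4]
finger_gap: 44.2
grasp_force: 0.0
```

```bash
cat > pink.py <<'E'
from fit import *
def pads(s):
    hsv=cv2.cvtColor(s["image"],cv2.COLOR_RGB2HSV); P=cloud(s)
    pk=((hsv[...,0]>150)|(hsv[...,0]<8))&(hsv[...,1]>60)&(hsv[...,2]>60)&(abs(P[...,2]-52)<5)
    n,l,st,c=cv2.connectedComponentsWithStats(cv2.morphologyEx(pk.astype(np.uint8),cv2.MORPH_CLOSE,np.ones((7,7))))
    for k in range(1,n):
        if st[k,4]>60: print(" pad",P[(l==k)&pk].mean(0).round(1),st[k,4])
E
python3 - <<'E'
from pink import *
for n in("wrist","top"):
    s=snapshot(n); bar(s,(516,-73)); pads(s)
    if n=="top": stop(s)
o=observe();print(o["eef_pos"],o["eef_rot"],o["finger_gap"],o["joints"])
E
```

```text
bar zt 51.6 c [452.8 -71.4] len 55.2 w 40.2 ang -163.69 npts 1675
 pad [463.  -72.1  52.2] 638
 pad [520.1 -74.1  52.3] 442
bar zt 54.1 c [569.2 -72.2] len 69.2 w 31.0 ang 176.13 npts 54
fence n 112 z 30.3 ang 171.57 W [-4.8  4.8] L -111.0 103.0
block n 38 L [-147.3 -135.1] z 30.2
corner [685.5  25.4] home [592.1   8.9]
[414.02341693 -70.30188417  79.45914937] [ 1.38457972e-02  9.99903798e-01 -5.19338860e-05  8.28342955e-04] 37.73190151512414 [-0.07507099  0.46156617  0.14904287  2.39231386 -0.22729945  0.29770856
  1.81918528]
```

Request:
arm_command(steps=[0.2,0,-3,0,3.5,0.2,0,-6,0,3.0,0.2,0,-8,0,3.0,0.2,0,-9.2,0,3.0,0.2,0,-9.2,0,3.0])

```text
time: 14.9
eef_pos: [417.9, -67.4, -5.7]
eef_rot: [0.015, 1.0, 0.002, -0.003]
ft_force: [0.3, 1.2, 0.1]
finger_gap: 29.7
grasp_force: 0.0
```

Run:
```python
from pink import *
s=snapshot("wrist"); bar(s,(516,-73)); P=cloud(s); save(s,"w6.png",None,1)
o=observe();print(o["eef_pos"],o["eef_rot"],o["finger_gap"],o["joints"],o["ft_force"])
```

```text
bar zt 51.7 c [459.1 -71.7] len 32.8 w 22.0 ang -92.84 npts 838
[418.14555015 -67.04872905  -6.51286652] [ 0.01496612  0.99988018  0.0019456  -0.00344355] 29.872870588781453 [-0.06629898  0.66236563  0.13859853  2.42794475 -0.95529575  0.10877989
  2.53722689] [-0.06914761  0.88135718 -0.77403814]
```

View pics/w6.png

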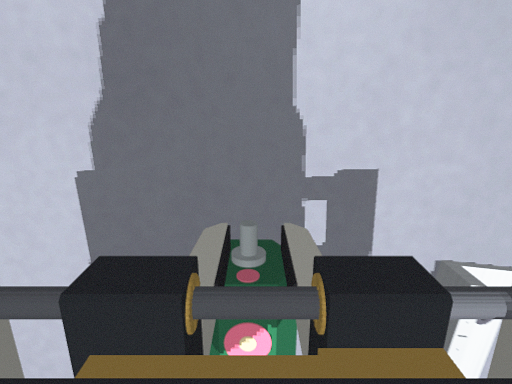

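Request:
arm_command(steps=[0.4,0,0.9,0,3.0,0.4,0,0.9,0,3.0], force=25)

```text
time: 15.15
eef_pos: [421.4, -67.2, 4.4]
eef_rot: [0.015, 1.0, 0.002, -0.004]
ft_force: [-0.5, 0.6, 1.0]
finger_gap: 30.1
grasp_force: 0.4
```

Run:
```python
from pink import *
o=observe();print(o["eef_pos"],o["eef_rot"],o["finger_gap"],o["joints"],o["ft_force"])
```

```text
[421.3618681  -67.18547921   4.41373107] [ 0.01468357  0.99988424  0.00176075 -0.00357892] 30.0640801761001 [-0.10775982  0.64332404  0.19869571  2.41877998 -0.90530413  0.15525055
  2.4936987 ] [-0.52810914  0.64492436  0.97968436]
```

Request:
arm_command(steps=[0.3,0,-0.2,0,3,0.8,-0.1,-0.5,0,3,1.4,-0.2,-0.7,0,3,2.0,-0.25,-0.8,0,3,2.6,-0.3,-0.8,0,3,3.2,-0.3,-0.8,0,3,3.8,-0.3,-0.8,0,3,4.2,-0.35,-0.8,0,3,4.2,-0.35,-0.8,0,3,3.7,-0.35,-1.0,0,3,3.7,-0.35,-1.5,0,3,3.7,-0.35,-1.8,0,3,3.7,-0.35,-1.8,0,3])

```text
time: 16.45
eef_pos: [457.4, -70.9, -14.0]
eef_rot: [0.015, 1.0, 0.002, -0.004]
ft_force: [-0.3, 0.2, 0.4]
finger_gap: 30.0
grasp_force: 0.0
```

Run:
```python
from pink import *
for n in("wrist","top"):
    s=snapshot(n); P=cloud(s); pads(s)
    m,_=green(s,(560,-75),140); q=P[m]; print(n,"green x",np.percentile(q[:,0],[.5,99.5]).round(1),"y",np.percentile(q[:,1],[1,99]).round(1))
    if n=="wrist": # steel pin points
        h=cv2.cvtColor(s["image"],cv2.COLOR_RGB2HSV); k=(h[...,1]<40)&(P[...,2]>26)&(P[...,2]<34)&(abs(P[...,1]+72)<9)&(P[...,0]>420)&(P[...,0]<475); print("pin",k.sum(),P[k].min(0).round(1),P[k].mean(0).round(1),P[k].max(0).round(1))
o=observe();print(o["eef_pos"],o["eef_rot"],o["finger_gap"],o["joints"],o["ft_force"])
```

```text
pad [498.9 -75.6  52.3] 273
wrist green x [480.7 521.4] y [-93.6 -47.6]
pin 818 [450.6 -81.   26.1] [462.2 -73.7  29.9] [473.6 -65.1  34. ]
top green x [587.2 648.3] y [-99.9 -55.2]
[457.47220795 -70.93955246 -13.7209575 ] [ 0.01526032  0.99987477  0.00198291 -0.00369197] 30.386134815728518 [-0.12216084  0.69702057  0.23032656  2.34512733 -0.90248399  0.19251863
  2.4905351 ] [-0.10007233 -0.63204082 -0.1507183 ]
```

Request:
arm_command(steps=[0.2,-0.25,0,0,2.5,0.2,-0.25,0,0,1.8,0.2,-0.25,0,0,1.2,0.2,-0.25,0,0,0.6,0.2,-0.25,0,0,0.6,0.2,-0.25,0,0,0.6], force=30)

```text
time: 17.15
eef_pos: [459.6, -73.5, -13.6]
eef_rot: [0.015, 1.0, 0.002, -0.004]
ft_force: [-0.7, -1.1, 1.8]
finger_gap: 8.3
grasp_force: 30.0
```

Run:
```python
from pink import *
s=snapshot("top"); bar(s,(560,-75),140); pads(s)
s=snapshot("side"); bar(s,(560,-75),140)
o=observe();print(o["eef_pos"],o["finger_gap"],o["grasp_force"],o["ft_force"])
```

```text
bar zt 54.8 c [619.4 -76.3] len 56.9 w 30.6 ang 179.40 npts 35
bar zt 52.2 c [571.5 -84.1] len 155.2 w 34.1 ang -178.81 npts 202
[459.62399871 -73.45757893 -13.54543375] 8.895116099508941 30.000287890434265 [-0.83841624 -1.03785931 -0.30509844]
```

The pin is gripped at 30 N. I'll drag the bar gently left, turning −0.11 rad, and stop a few mm short of home.

Request:
arm_command(steps=[0,0.3,0,-0.003,0.6,0,0.8,0,-0.01,0.6,0,1.3,0,-0.018,0.6,0,1.8,0,-0.026,0.6,0,2.3,0,-0.034,0.6,0.1,2.8,0,-0.042,0.6,0.2,3.3,0,-0.05,0.6,0.3,3.8,0,-0.058,0.6,0.5,4.3,0,-0.066,0.6,0.7,4.8,0,-0.074,0.6,0.9,5.3,0,-0.082,0.6,1.1,5.8,0,-0.09,0.6,1.3,6.3,0,-0.098,0.6,1.5,6.8,0,-0.106,0.6,1.6,7.2,0,-0.113,0.6,1.7,7.5,0,-0.113,0.6,1.7,7.5,0,-0.113,0.6])

```text
time: 18.95
eef_pos: [476.1, 2.6, -13.6]
eef_rot: [0.071, 0.997, 0.002, -0.004]
ft_force: [-0.1, -2.3, 5.4]
finger_gap: 9.3
grasp_force: 30.6
```

Run:
```python
from pink import *
s=snapshot("top"); pads(s); bar(s,(580,-10),140); stop(s); save(s,"t7.png",(200,120,340,230),5)
s=snapshot("side"); bar(s,(580,-10),140); pads(s)
o=observe();print(o["eef_pos"],o["eef_rot"],o["finger_gap"],o["grasp_force"],o["ft_force"],o["joints"][4:])
```

```text
bar zt 54.4 c [628.5 -24.3] len 73.4 w 39.5 ang -178.84 npts 55
fence n 30 z 30.8 ang 171.03 W [-33.9   6.2] L -60.0 155.0
block n 26 L [-95.2 -70.4] z 30.4
corner [667.7  -3.2] home [574.1 -18.8]
bar zt 52.4 c [581.4 -24.6] len 160.1 w 35.3 ang 169.83 npts 203
[476.13928857   2.64447478 -13.59290851] [ 0.07113099  0.99745617  0.0025213  -0.00389954] 9.081074285006325 30.5477437376976 [-0.58847158 -1.52494502  4.11699248] [-0.96123201  0.24421445  2.28468381]
```

View pics/t7.png

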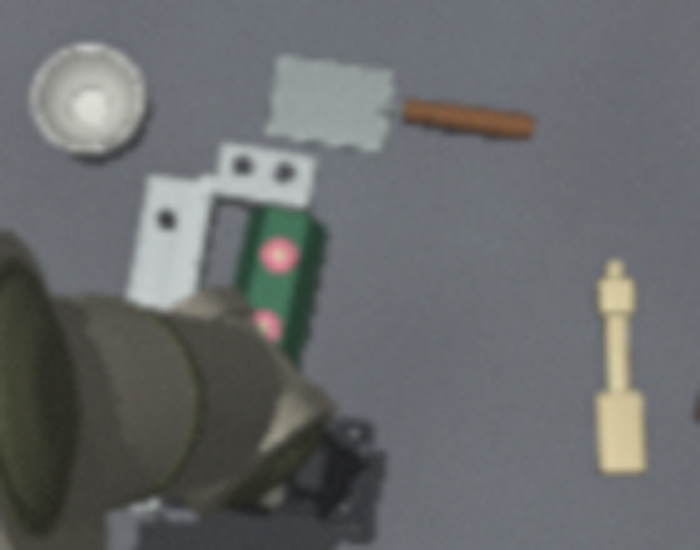

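```bash
cat > pk2.py <<'E'
from fit import *
def pk2(s,zt=52):
    h=cv2.cvtColor(s["image"],cv2.COLOR_RGB2HSV); P=cloud(s)
    pk=((h[...,0]>150)|(h[...,0]<10))&(h[...,1]>45)&(h[...,2]>90)&(abs(P[...,0]-580)<110)&(abs(P[...,1]+10)<60)
    n,l,st,c=cv2.connectedComponentsWithStats(pk.astype(np.uint8))
    for k in range(1,n):
        if st[k,4]>8: print("  pad px",c[k].round(1),st[k,4],plane(s,*c[k],zt).round(1))
def line(s,zt):
    # far end of green at top plane, both corners
    m,P=green(s,(590,-5),120); q=np.argwhere(m)[:,::-1]; 
    return cv2.boxPoints(cv2.minAreaRect(q.astype(np.float32))).round(1)
E
python3 - <<'E'
from pk2 import *
for n in("top","side"):
    s=snapshot(n); print(n); pk2(s)
    m,P=green(s,(590,-5),120); q=P[m]
    far=q[q[:,2]>15]; print("  far x",np.percentile(far[:,0],[95,98,99.5]).round(1), "max")
    save(s,n+"8.png",(225,160,275,215) if n=="top" else (215,170,315,250),8)
o=observe();print(o["eef_pos"])
E
```

```text
top
  pad px [255.3 170.8] 41 [632.7 -27.1  52. ]
  pad px [252.9 184.3] 23 [582.4 -19.3  52. ]
  far x [661.6 664.5 665.9] max
side
  pad px [250.9 199. ] 46 [523.2  -7.1  52. ]
  pad px [269.2 201. ] 49 [575.6 -18.1  52. ]
  pad px [288.3 202.9] 51 [629.7 -28.8  52. ]
  far x [653.9 657.6 660.5] max
[476.15400162   2.53071527 -13.5955087 ]
```

View pics/side8.png

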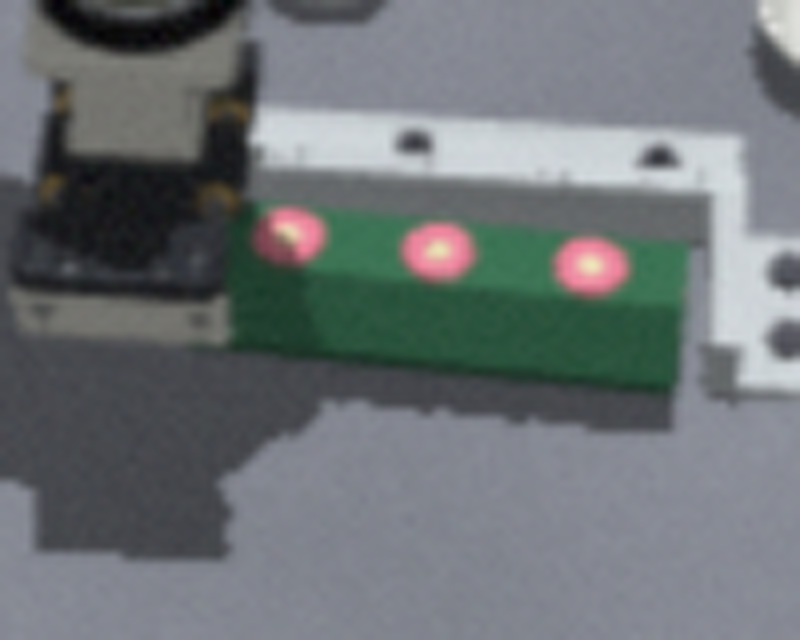

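The side crop shows all three pads up at (290,235), (438,250) and (592,265). There is a gap to the fence and roughly 10 mm to the block, and the bar is turned about 2° too far. I'll drag it closer with a small counter-turn.

Request:
arm_command(steps=[0.0,0.2,0,0.008,0.6,0.1,0.5,0,0.016,0.6,0.2,0.8,0,0.024,0.6,0.35,1.1,0,0.032,0.6,0.5,1.3,0,0.038,0.6,0.65,1.5,0,0.04,0.6,0.8,1.65,0,0.04,0.6,0.95,1.8,0,0.04,0.6,0.95,1.8,0,0.04,0.6])

```text
time: 20.05
eef_pos: [484.7, 20.2, -13.6]
eef_rot: [0.051, 0.999, 0.002, -0.005]
ft_force: [-3.5, -3.2, 7.7]
finger_gap: 9.0
grasp_force: 30.6
```

Run:
```python
from pk2 import *
for n in("top","side"):
    s=snapshot(n); print(n); pk2(s)
o=observe();print(o["eef_pos"],o["eef_rot"],o["finger_gap"],o["grasp_force"],o["ft_force"],o["joints"][4:])
```

```text
top
  pad px [248.8 167.9] 42 [643.   -3.4  52. ]
  pad px [247.1 181.9] 23 [591.    1.8  52. ]
side
  pad px [253.3 193.8] 41 [531.4  12.4  52. ]
  pad px [271.9 195.1] 48 [585.1   3.5  52. ]
  pad px [290.9 196.6] 48 [639.9  -6.1  52. ]
[484.70619207  20.20045099 -13.60421146] [ 0.05137605  0.99866609  0.00238822 -0.00456481] 9.097802909859643 30.605055391788483 [-2.45149565 -2.65190416  7.4499144 ] [-0.94063839  0.2675993   2.26872001]
```

Request:
arm_command(steps=[0,0,0,0,1.4,0,0,0,0,1.8,0,0,0,0,1.9,0,0,1,0,1.9,0,0,4,0,1.9,0,0,8,0,1.9,2,-4,8.5,-0.02,1.5,5,-7.6,8.5,-0.045,1,9,-7.6,8.5,-0.045,0,11.1,-7.6,8.5,-0.045,0,11.1,-7.6,8.5,-0.045,0,11.1,-7.6,8.5,-0.045,0])

```text
time: 21.35
eef_pos: [596.3, -56.0, 70.9]
eef_rot: [0.074, 0.997, 0.002, -0.004]
ft_force: [-0.5, 0.0, -0.4]
finger_gap: 0.4
grasp_force: 0.0
```

Run:
```python
from pk2 import *
for n in("top","side","wrist"):
    s=snapshot(n); print(n); pk2(s); bar(s,(590,0),140)
    if n=="wrist": print((-s["R"].T@s["t"]).round())
o=observe();print(o["eef_pos"],o["eef_rot"],o["finger_gap"],o["ft_force"],o["joints"])
```

```text
top
  pad px [243.4 197.2] 41 [534.4  14.2  52. ]
bar zt 53.6 c [534.3  13.4] len 70.4 w 34.9 ang 160.44 npts 50
side
  pad px [253.1 193.9] 49 [530.8  11.8  52. ]
  pad px [293.2 196.3] 20 [646.8  -5.3  52. ]
bar zt 51.7 c [584.9  -2.7] len 174.9 w 30.1 ang 171.11 npts 126
wrist
  pad px [342.8 109.6] 1010 [533.   13.1  52. ]
  pad px [336.  189.4] 832 [587.3   4.4  52. ]
  pad px [330.5 250.7] 265 [634.6  -3.4  52. ]
bar zt 51.8 c [567.2   7.4] len 137.6 w 31.2 ang 170.72 npts 6897
[521. -45. 261.]
[595.69893258 -56.05666716  71.2924775 ] [ 0.07409935  0.99723969  0.0023354  -0.00410305] 0.7600842556402755 [-0.09250778 -0.23144815 -0.1368573 ] [-0.4084875   0.70655167  0.64480174  2.01691918 -0.69933176  0.65909193
  2.12394867]
```

Request:
arm_command(steps=[0,0,-4,0,0,0,0,-7,0,0,0,0,-8.5,0,0,0,0,-8.5,0,0,0.05,0.35,-8.5,0,0,0.1,0.7,-8.5,0,0,0.13,0.9,-8.5,0,0,0.15,1.0,-8.5,0,0,0.16,1.1,-8.5,0,0,0.18,1.2,-8.5,0,0,0.19,1.3,-8.5,0,0,0.19,1.3,-8.5,0,0], force=15)

```text
time: 22.7
eef_pos: [599.0, -43.9, -13.5]
eef_rot: [0.074, 0.997, 0.002, -0.003]
ft_force: [-0.2, -1.9, 1.1]
finger_gap: 0.6
grasp_force: 0.9
```

Run:
```python
from pk2 import *
for n in("wrist","side"):
    s=snapshot(n); print(n); pk2(s)
    if n=="wrist": bar(s,(590,0),140)
o=observe();print(o["eef_pos"],o["finger_gap"],o["ft_force"])
```

```text
wrist
  pad px [371.9 108.5] 2900 [532.8  13.3  52. ]
  pad px [358.1 235.7] 1928 [586.4   4.8  52. ]
bar zt 51.9 c [552.5  10. ] len 108.3 w 33.2 ang 174.27 npts 14278
side
  pad px [253.4 193.6] 43 [531.6  13.1  52. ]
  pad px [293.  196.5] 26 [646.  -6.  52.]
[598.93830099 -43.85776157 -13.51603747] 0.5098250710640094 [ 0.13808495 -2.36239464  2.42931675]
```

Request:
arm_command(steps=[0.01,0.1,0,0,0,0.03,0.18,0,0,0,0.04,0.26,0,0,0,0.05,0.34,0,0,0,0.05,0.34,0,0,0])

```text
time: 23.3
eef_pos: [599.6, -41.1, -13.5]
eef_rot: [0.074, 0.997, 0.001, -0.003]
ft_force: [0.7, -7.5, 2.7]
finger_gap: 0.2
grasp_force: 3.2
```

Run:
```python
from pk2 import *
for n in("wrist","side"):
    s=snapshot(n); print(n); pk2(s)
o=observe();print(o["eef_pos"],o["finger_gap"],o["ft_force"])
```

```text
wrist
  pad px [369.2 107.5] 2910 [532.9  15.1  52. ]
  pad px [357.  235.1] 1949 [586.7   7.2  52. ]
side
  pad px [253.3 193.4] 40 [531.3  13.9  52. ]
  pad px [292.8 195.9] 26 [645.5  -3.6  52. ]
[599.6287704  -41.03941556 -13.48123416] 0.1961925199241067 [ 0.22076678 -6.2152255   2.93042734]
```

Request:
arm_command(steps=[0.01,0.06,0,0,0,0.01,0.1,0,0,0,0.01,0.1,0,0,0])

```text
time: 23.7
eef_pos: [599.6, -41.0, -13.4]
eef_rot: [0.075, 0.997, 0.001, -0.003]
ft_force: [-0.2, -8.7, 2.3]
finger_gap: 0.8
grasp_force: 4.4
```

Run:
```python
from pk2 import *
s=snapshot("wrist"); pk2(s); stop(s) if 0 else 0
P=cloud(s)
o=observe();print(o["eef_pos"],o["ft_force"])
```

```text
pad px [376.   8.] 11 [498.4  19.4  52. ]
  pad px [368.8 107.5] 2913 [532.9  15.1  52. ]
  pad px [356.7 235.1] 1954 [586.8   7.2  52. ]
[599.65501021 -40.99994013 -13.43147129] [-0.79137696 -8.40235481  1.77317533]
```

The bar is seated on the fence: the force climbs while the arm stays still. I'll back off and go round to the pin end with the gripper turned 90°, to stay clear of the spray bottle.

Request:
arm_command(steps=[0,-1,0,0,0,0,-2.5,0,0,0,0,-2.5,4,0,0,0,-2.5,8.5,-0.1,0,-2,-1.5,9.5,-0.25,0,-4,0,9.5,-0.4,0,-6,1,9.5,-0.55,0,-8,2,9.5,-0.7,0,-10,3.5,9.5,-0.85,0,-12,5,9.5,-1.0,0,-14,6,9.5,-1.15,0,-15,6.7,9.5,-1.3,0,-15,6.7,9.5,-1.45,0,-15,6.7,9.5,-1.57,0,-15,6.7,9.5,-1.57,0,-15,6.7,9.5,-1.57,0])

```text
time: 25.35
eef_pos: [449.6, 28.0, 81.4]
eef_rot: [0.756, 0.654, 0.004, -0.001]
ft_force: [0.3, 0.6, 0.2]
finger_gap: 0.6
grasp_force: 0.0
```

Run:
```python
from pk2 import *
t0={n:np.load(n+"0.npy",allow_pickle=True).item() for n in("top","side")}
for n in("top","side"):
    s=snapshot(n); print(n); pk2(s)
    for tag,x in(("0",t0[n]),("now",s)):
        h=cv2.cvtColor(x["image"],cv2.COLOR_RGB2HSV); P=cloud(x); k=((h[...,0]<6)|(h[...,0]>174))&(h[...,1]>150)&(P[...,2]>120)&(P[...,2]<180)&(abs(P[...,0]-500)<90)&(P[...,1]>50)&(P[...,1]<200)
        print(tag,"cap",k.sum(),P[k].mean(0).round(1) if k.any() else "")
s=snapshot("wrist"); P=cloud(s); h=cv2.cvtColor(s["image"],cv2.COLOR_RGB2HSV)
k=(h[...,1]<50)&(P[...,2]>24)&(P[...,2]<36)&(P[...,0]>440)&(P[...,0]<510)&(P[...,1]<32)&(P[...,1]>5); print("pin",k.sum(),P[k].min(0).round(1),np.median(P[k],0).round(1),P[k].max(0).round(1)) if k.any() else print("nopin")
pk2(s)
o=observe();print(o["eef_pos"],o["eef_rot"],o["ft_force"],o["joints"])
```

```text
top
  pad px [248.1 167.9] 43 [643.2  -0.7  52. ]
  pad px [245.5 182.8] 41 [587.7   7.8  52. ]
0 cap 32 [550.6 182.9 161.2]
now cap 31 [550.5 183.2 161.5]
side
  pad px [253.4 193.5] 41 [531.8  13.5  52. ]
  pad px [271.9 194.6] 48 [585.4   5.3  52. ]
  pad px [290.9 195.8] 47 [640.1  -3.   52. ]
0 cap 50 [549.3 175.7 159. ]
now cap 50 [549.  175.8 159.1]
pin 409 [476.5  10.9  24.6] [490.6  23.3  30. ] [500.   30.9  35.9]
  pad px [366.2 209.6] 719 [533.4  15.1  52. ]
  pad px [438.3 209.8] 726 [587.8   7.   52. ]
  pad px [502.9 211.2] 389 [636.8  -1.4  52. ]
  pad px [318.  206.5] 44 [497.3  23.   52. ]
[449.56489225  27.93500588  81.36974378] [ 0.7565769   0.65389151  0.00401236 -0.00108828] [ 0.5414701  -0.49490988 -0.63152284] [-0.76557912  0.65373807  0.90310525  2.35510634 -1.02981205  0.59954628
  0.81709686]
```

Request:
arm_command(steps=[0,0,-3,0,0,0,0,-6,0,0,0,0,-6,0,0])

```text
time: 25.8
eef_pos: [449.0, 29.1, 20.0]
eef_rot: [0.756, 0.654, 0.004, -0.002]
ft_force: [-0.4, -0.7, 0.6]
finger_gap: 0.5
grasp_force: 0.0
```

```bash
python3 -c "
from h import *
o=observe();print(o['eef_pos'],o['eef_rot'],o['joints'],o['ft_force'])"
```

```text
[449.02121892  29.11646353  19.99653806] [ 0.75634453  0.65415626  0.00421141 -0.00219228] [-0.46303456  0.64669508  0.41258557  2.37787399 -1.03445528  0.29469601
  0.74213067] [-0.43548788 -0.72979736  0.61506508]
```

Request:
arm_command(steps=[0,-0.1,-1.5,0,0,0,-0.15,-2.9,0,0,0,-0.15,-2.9,0,0,0.4,-0.2,-2.9,0,0,0.7,-0.25,-2.9,0,0,0.8,-0.27,-2.9,0,0,0.9,-0.28,-2.9,0,0,1.0,-0.3,-2.9,0,0,1.0,-0.3,-2.9,0,0])

```text
time: 26.7
eef_pos: [459.7, 25.3, -7.5]
eef_rot: [0.757, 0.653, 0.004, -0.001]
ft_force: [0.1, 0.2, -0.2]
finger_gap: 0.6
grasp_force: 0.0
```

```bash
python3 -c "
from pk2 import *
o=observe();print(o['eef_pos'],o['joints'],o['ft_force'])
s=snapshot('side');pk2(s);s=snapshot('top');pk2(s)"
```

```text
[459.66010482  25.26525782  -7.493405  ] [-0.34987524  0.6855101   0.25964077  2.36087166 -1.01637828  0.19917585
  0.71256711] [ 0.09340077  0.21221345 -0.18790335]
  pad px [252.9 193.7] 38 [530.1  12.8  52. ]
  pad px [271.9 194.6] 48 [585.4   5.3  52. ]
  pad px [290.9 195.8] 47 [640.1  -3.   52. ]
  pad px [248.  167.9] 42 [ 6.432e+02 -3.000e-01  5.200e+01]
  pad px [245.5 182.5] 39 [588.6   7.6  52. ]
```

No contact yet, so on in small steps.

Request:
arm_command(steps=[0.1,-0.01,0,0,0,0.2,-0.03,0,0,0,0.3,-0.04,0,0,0,0.4,-0.06,0,0,0,0.5,-0.07,0,0,0,0.5,-0.07,0,0,0])

```text
time: 27.4
eef_pos: [462.5, 24.6, -7.7]
eef_rot: [0.757, 0.653, 0.003, -0.002]
ft_force: [-6.5, -0.1, 4.6]
finger_gap: 0.4
grasp_force: 3.1
```

```bash
python3 -c "
from pk2 import *
o=observe();print(o['eef_pos'],o['joints'],o['ft_force'])
s=snapshot('side');pk2(s);s=snapshot('top');pk2(s)"
```

```text
[462.46376384  24.59893022  -7.67695539] [-0.35625098  0.68923952  0.27487295  2.35263199 -1.00731726  0.21430156
  0.70716456] [-6.48607355 -0.1137362   4.56013511]
  pad px [253.  193.6] 39 [530.5  13.   52. ]
  pad px [272.  194.7] 49 [585.6   5.2  52. ]
  pad px [290.9 195.8] 47 [640.1  -3.   52. ]
  pad px [248.1 167.9] 42 [643.1  -0.7  52. ]
  pad px [245.5 182.2] 41 [589.6   7.5  52. ]
```

Request:
arm_command(steps=[0.05,-0.01,0,0,0,0.1,-0.02,0,0,0,0.15,-0.02,0,0,0,0.2,-0.03,0,0,0,0.2,-0.03,0,0,0])

```text
time: 28.0
eef_pos: [464.5, 24.3, -7.7]
eef_rot: [0.757, 0.653, 0.003, -0.002]
ft_force: [-5.9, 0.1, 5.5]
finger_gap: 0.1
grasp_force: 3.1
```

```bash
python3 -c "
from pk2 import *
o=observe();print(o['eef_pos'],o['ft_force'])
s=snapshot('side');pk2(s);s=snapshot('top');pk2(s)"
```

```text
[464.49439651  24.33624395  -7.68091852] [-5.94375379  0.07667     5.50299514]
  pad px [253.6 193.6] 40 [532.4  13.1  52. ]
  pad px [272.8 194.7] 45 [587.9   4.8  52. ]
  pad px [291.7 195.8] 46 [642.6  -3.3  52. ]
  pad px [248.1 167.3] 41 [ 6.454e+02 -6.000e-01  5.200e+01]
  pad px [245.6 182. ] 41 [590.6   7.4  52. ]
```

Sliding at about 6 N. I'll continue until it stops.

Request:
arm_command(steps=[0.05,-0.01,0,0,0,0.1,-0.02,0,0,0,0.15,-0.02,0,0,0,0.2,-0.03,0,0,0,0.2,-0.03,0,0,0])

```text
time: 28.6
eef_pos: [465.4, 24.2, -7.7]
eef_rot: [0.757, 0.653, 0.003, -0.003]
ft_force: [-9.4, 0.6, 7.7]
finger_gap: 0.9
grasp_force: 4.5
```

```bash
python3 -c "
from pk2 import *
o=observe();print(o['eef_pos'],o['ft_force'])
s=snapshot('side');pk2(s);s=snapshot('top');pk2(s)"
```

```text
[465.39642411  24.19128039  -7.6830845 ] [-9.42991382  0.55307115  7.73363383]
  pad px [254.  193.6] 39 [533.5  12.8  52. ]
  pad px [273.  194.7] 50 [588.6   4.7  52. ]
  pad px [292. 196.] 48 [643.2  -3.8  52. ]
  pad px [248.3 167. ] 42 [646.4  -1.4  52. ]
  pad px [245.8 181.7] 39 [591.7   6.7  52. ]
```

Request:
arm_command(steps=[0.06,-0.01,0,0,0,0.12,-0.02,0,0,0,0.12,-0.02,0,0,0])

```text
time: 29.0
eef_pos: [465.4, 24.2, -7.7]
eef_rot: [0.757, 0.653, 0.002, -0.004]
ft_force: [-11.2, 1.0, 10.5]
finger_gap: 0.7
grasp_force: 6.1
```

```bash
python3 -c "
from pk2 import *
o=observe();print(o['eef_pos'],o['ft_force'],o['joints'])
s=snapshot('side');pk2(s)"
```

```text
[465.41313529  24.22045     -7.69536081] [-11.20452448   0.97399804  10.50031307] [-0.36296602  0.69277111  0.28993468  2.34409005 -0.99815476  0.22972232
  0.70173322]
  pad px [253.8 193.7] 37 [532.7  12.6  52. ]
  pad px [273.  194.7] 50 [588.6   4.7  52. ]
  pad px [291.9 195.8] 47 [643.2  -3.2  52. ]
```

Request:
arm_command(steps=[-1,0.1,0,0,0,-2.5,0.3,0,0,0,-2.5,0.3,4,0,0,-2.5,0.3,8.5,0,0,1,-3,9,0,0,5,-6.7,9,0,0,9,-6.7,9,0,0,11.5,-6.7,9,0,0,11.5,-6.7,9,0,0,11.5,-6.7,5,0,0,11.5,-6.7,1,0,0,11.5,-6.7,0,0,0,11.5,-6.7,0,0,0])

```text
time: 30.35
eef_pos: [583.2, -43.7, -8.5]
eef_rot: [0.757, 0.653, 0.003, -0.002]
ft_force: [-0.0, 0.4, 0.8]
finger_gap: 0.1
grasp_force: 0.0
```

```bash
python3 -c "
from pk2 import *
o=observe();print(o['eef_pos'],o['ft_force'],o['joints'])
s=snapshot('side');pk2(s)
s=snapshot('top');pk2(s)"
```

```text
[583.24389741 -43.72388006  -8.46318165] [-0.00475347  0.371723    0.84783986] [-0.33614172  0.78968356  0.49352708  2.0845378  -0.84597987  0.47564371
  0.6645347 ]
  pad px [253.8 195.7] 10 [532.3   4.8  52. ]
  pad px [243.2 196.5] 39 [537.1  14.9  52. ]
```

Request:
arm_command(steps=[0.06,0.4,0,0,0,0.12,0.8,0,0,0,0.16,1.1,0,0,0,0.18,1.2,0,0,0,0.2,1.3,0,0,0,0.21,1.4,0,0,0,0.22,1.48,0,0,0,0.22,1.48,0,0,0])

```text
time: 31.25
eef_pos: [587.0, -33.0, -6.4]
eef_rot: [0.758, 0.652, 0.003, 0.002]
ft_force: [-2.4, -11.8, 3.8]
finger_gap: 0.5
grasp_force: 6.3
```

```bash
python3 -c "
from pk2 import *
o=observe();print(o['eef_pos'],o['ft_force'])"
```

```text
[586.99039846 -33.02481716  -6.44647078] [ -2.36233068 -11.77693223   3.83392347]
```

It is firm against the fence at about 12 N with no movement. Backing away and lifting clear.

Request:
arm_command(steps=[0,-0.5,0,0,0,0,-1.5,0,0,0,0,-3.0,0,0,0,0,-3.5,4,0,0,0,-3.5,9,0,0,0,-3.5,14,0,0,-2,-8,17,0,0,-4,-12.5,17,0,0,-5,-16,17,0,0,-5,-16,17,0,0,-5,-16,17,0,0,-5,-16,17,0,0])

```text
time: 32.45
eef_pos: [537.1, -187.9, 162.1]
eef_rot: [0.757, 0.653, 0.004, -0.001]
ft_force: [0.3, 0.9, -0.1]
finger_gap: 0.6
grasp_force: 0.0
```

Run:
```python
from pk2 import *
for n in("side","top","wrist"):
    s=snapshot(n); print(n); pk2(s); bar(s,(590,5),150)
    if n!="side": 
        try: stop(s)
        except Exception as e: print(e)
    if n=="wrist": save(s,"w9.png",None,1.3)
    if n=="side":
        a=np.load("side0.npy",allow_pickle=True).item()["image"].astype(int); d=abs(s["image"].astype(int)-a).sum(2)>90; print("side diff bbox cnt",d.sum())
        sd=s["image"]
    if n=="top": tp=s["image"]
cv2.imwrite("pics/f9.png",np.hstack([cv2.resize(sd[120:330,130:400],(400,311)),cv2.resize(tp[100:330,110:410],(400,311))])[:,:,::-1])
print(observe()["eef_pos"])
```

```text
side
  pad px [274.3 192.5] 11 [592.9  12.8  52. ]
bar zt 47.8 c [605.8 -19.6] len 42.1 w 4.5 ang 178.38 npts 11
side diff bbox cnt 31625
top
  pad px [248.3 166.9] 40 [646.7  -1.3  52. ]
  pad px [245.7 181.6] 39 [591.8   6.9  52. ]
bar zt 54.4 c [596.4  12.7] len 76.4 w 31.0 ang 165.36 npts 56
fence n 74 z 30.6 ang 170.32 W [-7.1  6. ] L -60.0 60.0
block n 21 L [-95.8 -57.7] z 30.1
corner [660.1  24.6] home [566.3  10.2]
wrist
bar zt 28.0 c [587.2 -22.4] len 175.4 w 1.8 ang 171.66 npts 505
OpenCV(4.12.0) /io/opencv/modules/imgproc/src/linefit.cpp:50: error: (-215:Assertion failed) count > 0 in function 'fitLine2D_wods'

[ 537.32903496 -187.34371728  162.01390556]
```

View pics/f9.png

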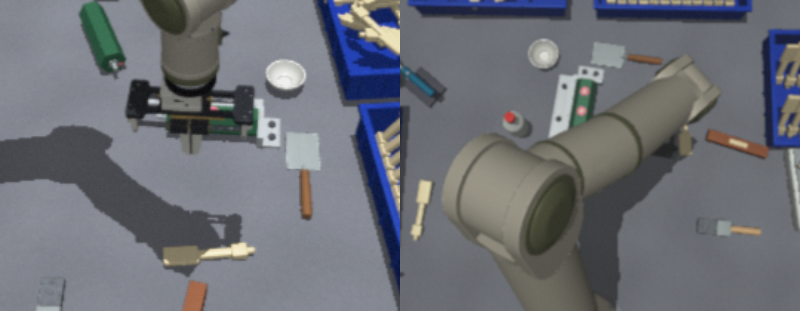

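The picture shows the runner in the corner with its pads up (top half, about (583,95)) and the bystanders in place. The arm hides part of it, so I'll take one clear wrist look to check the fit.

Request:
arm_command(steps=[0,0,4,0.14,0,0,0,8,0.28,0,0,0,12,0.42,0,0,0,15,0.56,0,0,2,17,0.7,0,0,4,17,0.84,0,0,6,17,0.98,0,0,8,17,1.12,0,0,10,17,1.26,0,0,12,17,1.4,0,0,12,17,1.54,0,0,12,17,1.54,0,0,12,17,1.54,0])

```text
time: 33.9
eef_pos: [536.9, -68.5, 332.3]
eef_rot: [0.091, 0.996, 0.002, -0.004]
ft_force: [-0.9, -1.0, -0.1]
finger_gap: 0.7
grasp_force: 0.0
```

Run:
```python
from pk2 import *
s=snapshot("wrist"); np.save("w10.npy",s,allow_pickle=True); save(s,"w10.png",None,1.5)
pk2(s); c,d=bar(s,(590,5),150)
w=np.load("wrist1.npy",allow_pickle=True).item(); cc,n,dd=stop(w)
P=cloud(s); h=cv2.cvtColor(s["image"],cv2.COLOR_RGB2HSV)
q=P[(abs(P[...,2]-30)<2.5)&(h[...,1]<60)].reshape(-1,3); r=(q[:,:2]-cc); X=r@n; Y=r@dd
k=(Y>20)&(Y<235)&(X>-8)&(X<14); print("fence X",np.percentile(X[k],[2,50,98]).round(1),k.sum())
for a in(40,100,160,200):
    kk=k&(abs(Y-a)<20); print(a,np.percentile(X[kk],[3]).round(1) if kk.sum()>20 else None,end=" ")
k=(X<-35)&(X>-75)&(abs(Y)<25); print("block Y",np.percentile(Y[k],[3,97]).round(1) if k.sum() else None,k.sum())
m,_=green(s,(590,5),150); g=P[m]; r=g[:,:2]-cc; print("bar X",np.percentile(r@n,[.5,99.5]).round(1),"Y",np.percentile(r@dd,[.3,99.7]).round(1)); print(observe()["eef_pos"])
```

```text
pad px [307.  144.8] 182 [536.4  14.5  52. ]
  pad px [306.6 179.6] 175 [591.    6.4  52. ]
  pad px [306.2 212.3] 162 [645.3  -1.8  52. ]
bar zt 51.8 c [590.4   6.4] len 177.1 w 32.4 ang 171.56 npts 1567
fence n 830 z 29.5 ang 171.6 W [-4.8  5. ] L -116.0 104.0
block n 243 L [-147.  -135.6] z 29.6
corner [683.8  23.2] home [590.4   6.7]
fence X [-0.9  4.7  9.9] 874
40 [-1.3] 100 [-1.1] 160 [-0.7] 200 [0.1] block Y [-11.7  -0.2] 84
bar X [-59.7  -2.2] Y [  0.9 179.6]
[536.87806257 -68.75334713 332.30723757]
```

View pics/w10.png

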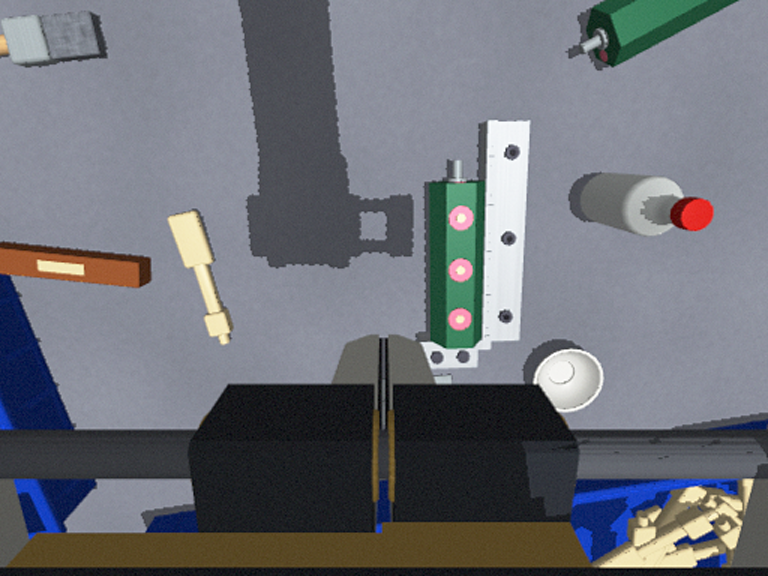

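The wrist view shows the runner at (455,265) tight in the corner, all three pads on top and the pin clear at (456,168). The measured centre is (590.4, 6.4) against home at (590.4, 6.7), and the angles agree to 0.1°. Handing in.

```bash
python3 -c "
from station import finish_job
print(finish_job())"
```

```text
the job is handed in; nothing more can be done
None
```

The runner was rolled twice to the left under control, the gate pads are on top, and it sits home in the corner stop, measured within about 1 mm and released; the bystanders I could see had not moved, and the job was handed in at about 34 s with no verdict returned, though joint 6 read 0.1088 rad once against its 0.11 limit.

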